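Hold a hinge leaf in its sprung jamb with the knuckle holes in line

ROBOT

A 7-joint arm with a two-finger parallel gripper is mounted at the origin on a cart in front of the work surface, level with it; the furniture and walls round the work are solid. World frame = base frame: x ahead of the robot, y to its left, z up, the work surface at z = 0. Lengths are in m, angles in rad, forces in N, time in s.
With the tool pointing down it reaches from about 0.425 to 0.925 m from the base axis. Payload 6.8 kg.
Tool frame: the origin (TCP) lies on the front face of the gripper's body, between the roots of the fingers; the fingertips stand 80 mm ahead of it and the grasp point (between the pads) lies 61 mm ahead of it (robot.nose_length is the distance from the TCP to the fingertips, in m); z points along the fingers, y is the line along which they close (so a half turn about z gives the same grasp; the last joint's range is limited). The gripper opens to 88 mm and grips with 3 to 60 N. Pads are 20 mm wide; open, the fingers measure 115 mm over their backs; the gripper's body (75 mm by 178 mm) begins 61 mm behind the grasp point.
Start: joints at [1.102, 0.477, 0.022, 1.555, -0.011, 1.109, -0.083], TCP at [0.238, -0.632, 0.303] pointing down, gripper open.
Joint ranges: [-2.96, 2.96], [-0.34, 2.1], [-1.41, 1.46], [0.24, 2.44], [-1.37, 4.51], [0.17, 1.92], [-2.96, 2.96]. Speed limits (rad/s): [2.39, 2.39, 3.14, 3.14, 3.14, 3.14, 3.14].

INTERFACE

Orientations are given as a rotation vector (axis times angle).
In Python, from rig import robot, optics gives the robot as it stands (robot), with the cameras (optics).
- The arm moves only by the shell command python3 inch.py 'ROWS' [FORCE]. ROWS is a JSON list of rows, 1 to 5 of them, each of 5 numbers: the finger opening in m, then dx, dy, dz in units of 25 mm, then a turn about the tool's z in units of 0.25 rad; each row is the pose to reach, as a shift and turn from the pose commanded when the command began, along the tool's axes at that moment; what a row does not reach only later rows make up. A row lasts 1/8 s, in which the tool goes at most 0.0625 m and 0.188 rad, less where a joint would pass 70% of its speed; a pose out of reach is approached as far as the arm can. The fingers move at their own pace and stop on an object; FORCE is the grip in N (left out, the last holds). Time passes only in rows, so rows that do not move let the fingers close. It prints the time, the measured TCP pose, the force, the opening and the grip force at its end. Input that does not fit is refused with a message, and nothing moves.
- robot.sense(): the state, without advancing time (a new reading comes with each control period).
- optics.capture(name): name is "side" or "top"; returns a dict with "pixels" (384x512x3 uint8, red, green, blue), "fx", "fy", "cx", "cy" (pixels), "position" and "orientation" of the camera in the world. Camera axes: x right, y up, looking along -z (the intrinsics and any distortion apply to the point x, -y, -z); pixel columns grow to the right and rows downward; lengths in m; the calibration is good to about 2 mm. A picture is of the moment at which its call begins. There is no depth.
- robot.sign_off(): hands the job in; it is judged then, once.
The state is a dict: "time": time; "q": joint angles; "qd": joint speeds; "joint_efforts": joint torques, N m; "position": TCP position; "tool_rot": TCP orientation; "contact_force": force on the tool from outside, world axes, zero at the start; "wrist_torque": the same for the moment, N m; "gripper_width": finger opening in m; "finger_force": force on a finger pad.
Only numpy, scipy, OpenCV 4.12 (cv2) and the standard library are available. Lean on these libraries where they do the work, as an engineer would, in place of code of your own. Each camera call takes 0.05 s, during which the arm holds its last target. There are 200 camera calls.

TASK

Pick up the brass hinge leaf with the narrow knuckle, the one that fits the gap between the two aluminium knuckles on the blue jamb block, and bring it level into the gap until its knuckle is seated at the bottom of the gap and all three knuckle holes are in one line, ready for a pin. Feel for the seat: press on gently until the sprung block gives a few millimetres, but do not drive it to its back stop. Finish while still holding the leaf there in the gripper, level, off the worktop and with that light push kept up, and leave the wide-knuckle leaf and the round specimens where they are.

Things in the scene. Friction and masses are not known exactly. Their poses are not given: they have to be found in the camera images.
- leaf_narrow: Loose brass hinge leaf: plate 60 (x) x 64 (y) x 10 mm, lying flat. Upright rib centred on it, 50 (x) x 10 mm (y), top at 52 mm: grip here. Knuckle in front (+x), 16 mm across, 30 mm long (y), ends chamfered 2 mm: fits the jamb's gap. Origin: centre of the plate's underside, below the rib. About 0.28 kg. Lies in either of two places.
- leaf_narrow_bore (a point): Centre of the narrow leaf's 8 mm knuckle hole: 44 mm along the leaf's +x from its origin, 8 mm above its underside. Axes as the leaf's; the hole runs along y.
- leaf_wide: Loose brass hinge leaf: plate 60 (x) x 64 (y) x 10 mm, lying flat. Upright rib centred on it, 50 (x) x 10 mm (y), top at 52 mm: grip here. Knuckle in front (+x), 16 mm across, 46 mm long (y): too wide for the gap. Origin: centre of the plate's underside, below the rib. Leave alone.
- jamb_fixture: Fixed steel base of the jamb, 130 (x) x 110 (y) x 12 mm, with side rails to 24 mm high. A blue sprung block, 70 mm wide, top at 70 mm, slides on it. Origin on the worktop; the base reaches 59 mm in front (-x) of it, 71 mm behind. The leaf comes in from -x, moving along +x.
- jamb (a joint): How far the blue block is pushed back along the fixture's +x (m): 0 at rest, 0.014 on its back stop. Its spring gives from about 3 N and needs 0.8 N more per mm (7 N at 5 mm, 11 N at 10 mm); it returns when let go.
- jamb_bore (a point): Middle of the block's hinge axis (along y), 68 mm above the worktop, at rest 44 mm in front (-x) of the fixture's origin; moves with the block. Two 16 mm aluminium knuckles lie 17 to 35 mm either side of it (gap 34 mm). Gap bottom: upright face 8 mm behind (+x); a knuckle touching it, leaf underside at 60 mm, is in line.
- specimen_round_thick: Bystander: round metal specimen, dark side, pale ground top, 36 mm across, 22 mm high. Origin under its centre.
- specimen_round_flat: Bystander: round metal specimen, dark side, pale ground top, 42 mm across, 16 mm high. Origin under its centre.

How it is judged:
On the way, in this order (a step that is already met when the one before it is completed fails the run):
1. the narrow-knuckle leaf is lifted in the gripper, clear of the worktop (height (world z) of leaf_narrow above 0.025 m and contact force between the fingers and leaf_narrow above 2 N), for 0.2 s.
2. its knuckle is seated in the gap, the holes are in line and the sprung block gives (x of leaf_narrow_bore in the frame of jamb_bore between -0.0025 and 0.0025 m and y of leaf_narrow_bore in the frame of jamb_bore between -0.004 and 0.004 m and z of leaf_narrow_bore in the frame of jamb_bore between -0.0025 and 0.0025 m and angle between the y axis of leaf_narrow and the y axis of jamb_bore, either way round below 0.07 rad and angle between leaf_narrow's own z axis and vertical below 0.07 rad and value of joint jamb between 0.0015 and 0.011 m and contact force between the fingers and leaf_narrow above 2 N and contact force between leaf_narrow and jamb_fixture above 1 N), for 0.2 s.
At the end, for the whole second after the job is handed in: The narrow leaf is still gripped, at rest, off the worktop: its hole within 2.5 mm up-down and front-back of the jamb's hinge axis, within 4 mm of the gap's middle, in line and level within 4 degrees, pressing the sprung block back 1.5 to 11 mm (all of step 2 and height (world z) of leaf_narrow above 0.05 m and linear speed of leaf_narrow below 0.01 m/s and velocity of joint jamb below 0.005 m/s); the arm keeps its last pose, push and grip.
It fails at once if the wide-knuckle leaf was moved more than 25 mm (distance of leaf_wide from where it was at the start of the episode above 0.025 m).
It fails at once if the thicker round specimen was moved more than 25 mm (distance of specimen_round_thick from where it was at the start of the episode above 0.025 m).
It fails at once if the flatter round specimen was moved more than 25 mm (distance of specimen_round_flat from where it was at the start of the episode above 0.025 m).
It fails at once if the jamb block was driven onto its back stop (value of joint jamb above 0.0137 m).
It also fails if it takes over 48 s, if anything falls off the work surface, if the arm or the gripper's body presses on something with over 40 N, if the wrist force passes 120 N, or if a joint passes its speed limit or range.

## Working session

There is one attempt and no reset: what is moved stays moved. The work goes in short steps, Python scripts to look and compute and a shell command to move; the robot and the scene stay as the last step left them, time stands still between calls to the robot, and variables do not carry over. Pictures are saved under pics/ and viewed, at most 10 in all, crops included, and the job is handed in when it is done.

```bash
ls; mkdir -p pics
python3 - <<'E'
from rig import robot, optics
import cv2,numpy as np
s=robot.sense();print({k:np.round(s[k],3) for k in s})
for n in("side","top"):
    c=optics.capture(n);cv2.imwrite(f"pics/{n}0.png",c["pixels"][:,:,::-1])
    np.save(f"pics/{n}0.npy",c["pixels"])
    print({k:c[k] for k in c if k!="pixels"})
E
```

```text
inch.py
pics
rig.py
{'time': np.float64(0.0), 'q': array([ 1.102,  0.478,  0.022,  1.556, -0.011,  1.109, -0.083]), 'qd': array([ 0.   , -0.   ,  0.   , -0.001, -0.   ,  0.001,  0.001]), 'joint_efforts': array([ 1.0000e-03, -5.8286e+01,  1.5350e+00, -2.7261e+01, -5.4000e-02,
        1.7000e-02,  0.0000e+00]), 'position': array([ 0.238, -0.631,  0.302]), 'tool_rot': array([-3.089e+00, -5.630e-01,  1.000e-03]), 'contact_force': array([-0.766,  0.393,  0.437]), 'wrist_torque': array([ 0.044, -0.001,  0.035]), 'finger_force': np.float64(0.0), 'gripper_width': np.float64(0.088)}
{'fx': 380.4899727839857, 'fy': 380.4899727839857, 'cx': 252.16520312250185, 'cy': 199.75783305763392, 'position': array([0.08370603, 0.61055074, 0.52878169]), 'orientation': array([ 0.42059698, -1.30598743, -2.23576239])}
{'fx': 413.1687957897459, 'fy': 413.1687957897459, 'cx': 257.64887675494265, 'cy': 184.8240714695849, 'position': array([ 0.41943637, -0.05447658,  1.03808524]), 'orientation': array([ 0.09583864, -0.10065856, -1.55080159])}
```

View pics/side0.png

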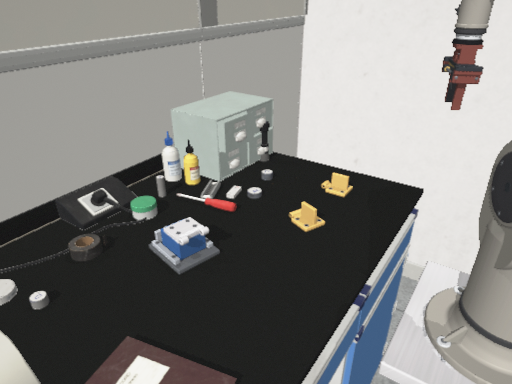

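View pics/top0.png

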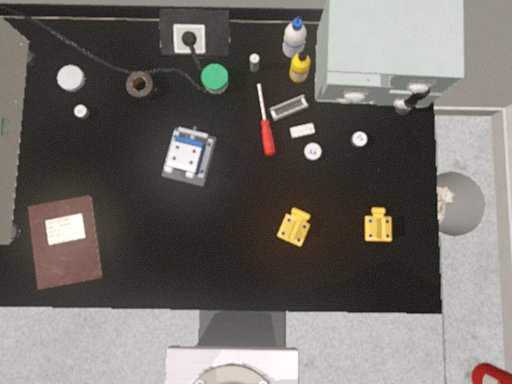

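The side view shows the jamb at about (184,240) and the two leaves at (307,217) and (338,184). In the top view the jamb is at (188,155) and the leaves at (295,228) and (378,225). Next I'll enlarge these for detail.

Run:
```python
import cv2,numpy as np
t=cv2.imread("pics/top0.png")
a=cv2.resize(t[200:250,270:400],None,fx=6,fy=6,interpolation=cv2.INTER_CUBIC)
b=cv2.resize(t[120:190,155:225],None,fx=4,fy=4,interpolation=cv2.INTER_CUBIC)
s=cv2.imread("pics/side0.png")
c=cv2.resize(s[210:270,145:225],None,fx=5,fy=4.667,interpolation=cv2.INTER_CUBIC)
o=np.zeros((580,780,3),np.uint8);o[:300,:780]=a;o[300:580,:280]=b;o[300:580,290:690]=c
cv2.imwrite("pics/crop.png",o)
```

```text
(no output)
```

View pics/crop.png

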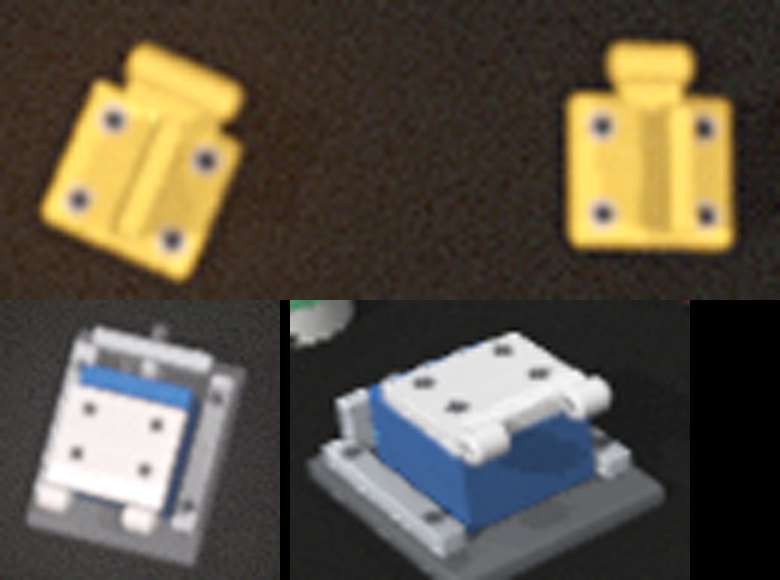

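The right-hand leaf, at (378,225), has the short knuckle, so it is the narrow one. It points up the image (world +x). The left leaf is the wide one, and the jamb's knuckles face the bottom of the image. Next I'll measure.

```bash
cat > h.py <<'E'
import cv2,numpy as np
from scipy.spatial.transform import Rotation as R
def rays(c,p):
    p=np.atleast_2d(p).astype(float)
    d=np.c_[(p[:,0]-c["cx"])/c["fx"],-(p[:,1]-c["cy"])/c["fy"],-np.ones(len(p))]
    return c["position"],R.from_rotvec(c["orientation"]).apply(d)
def plane(c,p,z):
    o,d=rays(c,p); return o+d*((z-o[2])/d[:,2])[:,None]
def tri(c1,p1,c2,p2):
    o1,d1=rays(c1,p1);o2,d2=rays(c2,p2);out=[]
    for a,b in zip(d1,d2):
        s=np.linalg.lstsq(np.c_[a,-b],o2-o1,rcond=None)[0]
        out.append(np.r_[(o1+s[0]*a+o2+s[1]*b)/2,np.linalg.norm(o1+s[0]*a-o2-s[1]*b)])
    return np.array(out)
def dots(img,x0,y0,x1,y1,thr,mask):
    """centroids of dark spots enclosed by mask colour, in full-image pixels (upscaled 8x)"""
    k=8
    g=cv2.resize(img[y0:y1,x0:x1],None,fx=k,fy=k,interpolation=cv2.INTER_CUBIC)
    m=mask(g).astype(np.uint8)
    cs,h=cv2.findContours(m,cv2.RETR_CCOMP,cv2.CHAIN_APPROX_NONE)
    out=[]
    for i,cc in enumerate(cs):
        if h[0][i][3]>=0 and 15*1<cv2.contourArea(cc)<1500:
            M=cv2.moments(cc);out.append([M["m10"]/M["m00"],M["m01"]/M["m00"],cv2.contourArea(cc)])
    out=np.array(out).reshape(-1,3)
    out[:,:2]=(out[:,:2]+.5)/k-.5+[x0,y0]
    return out
yellow=lambda g:(g[:,:,0].astype(int)-g[:,:,2]>50)&(g[:,:,0]>130)
white=lambda g:(g.min(2)>150)
E
python3 - <<'E'
from h import *
from rig import robot, optics
np.set_printoptions(precision=4,suppress=True)
t=optics.capture("top");s=optics.capture("side")
for n,c,b,f in(("leaf top",t,(360,200,400,250),yellow),("jamb top",t,(155,120,225,190),white),("jamb side",s,(145,210,225,270),white),("leaf side",s,(315,165,360,200),yellow)):
    d=dots(c["pixels"],*b,0,f);print(n);print(d)
    for z in ((.01,) if "leaf" in n else (.07,)): print(plane(c,d[:,:2],z)) if len(d) else 0
E
```

```text
leaf top
[[387.5849 235.5253 499.    ]
 [369.9136 235.1023 740.    ]
 [387.1494 220.8996 512.5   ]
 [369.671  220.6554 676.5   ]]
[[ 0.4285 -0.38    0.01  ]
 [ 0.4288 -0.3363  0.01  ]
 [ 0.4646 -0.3797  0.01  ]
 [ 0.4644 -0.3363  0.01  ]]
jamb top
[[190.723  162.0697 215.5   ]
 [173.7138 157.8659 248.5   ]
 [193.6959 150.8556 238.    ]
 [176.952  146.7663 223.    ]]
[[0.5931 0.1036 0.07  ]
 [0.6025 0.1444 0.07  ]
 [0.6204 0.0975 0.07  ]
 [0.6296 0.1378 0.07  ]]
jamb side
[[177.9423 232.4958 455.5   ]
 [171.2817 227.3167 427.    ]
 [194.2413 225.33   404.5   ]
 [187.0406 220.3494 377.5   ]]
[[0.6049 0.1477 0.07  ]
 [0.6314 0.1414 0.07  ]
 [0.595  0.1071 0.07  ]
 [0.6225 0.101  0.07  ]]
leaf side
[[341.7021 191.3017 219.    ]
 [330.2225 188.0074 277.5   ]
 [323.0605 185.8569  92.5   ]]
[[ 0.4304 -0.3324  0.01  ]
 [ 0.4665 -0.333   0.01  ]
 [ 0.49   -0.3339  0.01  ]]
```

The rows are not in the units I measure in: shifts go in units of 25 mm and turns go in units of 0.25 rad. I convert before sending: 0.25 m is 10, 0.2 m is 8, 0.36 rad is 1.44.

```bash
python3 inch.py '[[0.088, 2, -1.2, 0, 0.4], [0.088, 4, -2.52, 0, 0.8], [0.088, 6, -3.76, 0, 1.2], [0.088, 8, -5, 0, 1.44], [0.088, 10, -6.28, 0, 1.44]]'; python3 inch.py '[[0.088, 0, 0, 0, 0]]'
python3 - <<'E'
from rig import robot, optics
import numpy as np
from scipy.spatial.transform import Rotation as R
s=robot.sense();M=R.from_rotvec(s["tool_rot"]);print(M.as_matrix().round(4),s["position"],s["contact_force"])
print(M.inv().apply(np.array([.4475,-.3563,.16])-s["position"]))
E
```

```text
time: 0.82
position: [0.4177, -0.3947, 0.3027]
tool_rot: [3.141, 0.0, 0.0]
contact_force: [0.3, -0.7, -1.0]
gripper_width: 0.088
finger_force: 0.0
time: 0.95
position: [0.4206, -0.3914, 0.3026]
tool_rot: [-3.139, -0.016, -0.002]
contact_force: [0.0, -0.4, 0.8]
gripper_width: 0.0879
finger_force: 0.0
[[ 0.9999  0.0103  0.0014]
 [ 0.0103 -0.9999  0.0021]
 [ 0.0015 -0.0021 -1.    ]] [ 0.42064923 -0.39140274  0.30264261] [ 0.02587828 -0.43449925  0.80391252]
[ 0.02700347 -0.0345257   0.14275457]
```

Scaled: 0.142 m is 5.68, 0.12 m is 4.8, 0.01 rad is 0.04.

```bash
python3 inch.py '[[0.06, 1.08, -1.38, 0.8, 0.04], [0.06, 1.08, -1.38, 2.8, 0.04], [0.06, 1.08, -1.38, 4.8, 0.04], [0.06, 1.08, -1.38, 5.68, 0.04], [0.06, 1.08, -1.38, 5.68, 0.04]]'
python3 - <<'E'
from rig import robot, optics
import cv2,numpy as np
t=optics.capture("top")["pixels"][170:270,320:440];s=optics.capture("side")["pixels"][120:220,280:400]
cv2.imwrite("pics/c2.png",cv2.resize(np.hstack([t,s]),None,fx=3.3,fy=3.3,interpolation=cv2.INTER_CUBIC)[:,:,::-1])
x=robot.sense();print(x["position"],x["tool_rot"])
E
```

```text
time: 1.58
position: [0.4422, -0.3621, 0.1589]
tool_rot: [-3.14, 0.016, 0.006]
contact_force: [-0.4, 0.1, 0.5]
gripper_width: 0.06
finger_force: 0.0
[ 0.44373026 -0.36280122  0.16135039] [ 3.14086722e+00 -1.59980970e-02  7.61464198e-04]
```

View pics/c2.png

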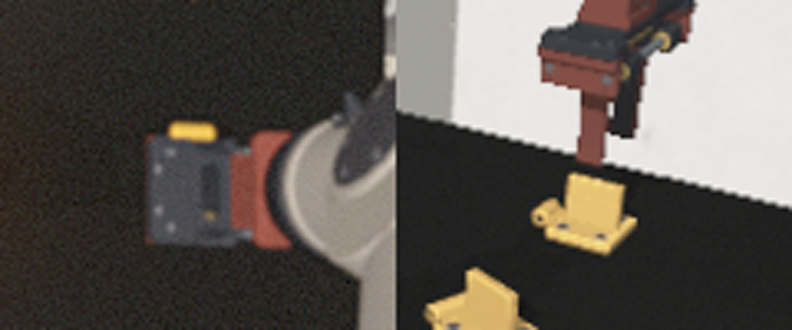

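The gripper hangs over the narrow leaf with its fingers either side of the rib in y; the wide leaf is clear. I'll let it settle and correct the remaining error.

```bash
python3 inch.py '[[0.06, 0, 0, 0, 0], [0.06, 0, 0, 0, 0]]'
cat > d.py <<'E'
import sys,numpy as np
from rig import robot, optics
from scipy.spatial.transform import Rotation as R
s=robot.sense();M=R.from_rotvec(s["tool_rot"])
x=M.as_matrix()[:,0];print("yaw",np.arctan2(x[1],x[0]).round(4),"tilt",M.as_matrix()[:2,2].round(4),s["position"].round(4),s["contact_force"].round(2),s["finger_force"])
if len(sys.argv)>3: print("delta",M.inv().apply(np.array([float(v) for v in sys.argv[1:4]])-s["position"]).round(4))
E
python3 d.py .4475 -.3563 .099
```

```text
time: 1.92
position: [0.4442, -0.3624, 0.1618]
tool_rot: [3.14, -0.015, 0.003]
contact_force: [0.4, 0.2, -0.5]
gripper_width: 0.0603
finger_force: 0.0
yaw -0.0094 tilt [ 0.0017 -0.0012] [ 0.4442 -0.3624  0.1618] [ 0.4   0.2  -0.49] 0.0
delta [ 0.0032 -0.0062  0.0628]
```

```bash
python3 inch.py '[[0.06, 0.12, -0.24, 0, -0.04], [0.06, 0.12, -0.24, 1.2, -0.04], [0.06, 0.12, -0.24, 2.2, -0.04], [0.06, 0.12, -0.24, 2.52, -0.04], [0.06, 0.12, -0.24, 2.52, -0.04]]'; python3 inch.py '[[0.03, 0, 0, 0, 0], [0.015, 0, 0, 0, 0], [0, 0, 0, 0, 0], [0, 0, 0, 0, 0], [0, 0, 0, 0, 0]]' 40; python3 d.py .4475 -.3563 .099
```

```text
time: 2.55
position: [0.4469, -0.3557, 0.0977]
tool_rot: [-3.141, -0.002, 0.001]
contact_force: [0.4, -0.3, 0.4]
gripper_width: 0.06
finger_force: 0.0
time: 3.18
position: [0.4468, -0.3559, 0.0977]
tool_rot: [3.142, 0.001, 0.0]
contact_force: [0.3, -0.6, 0.1]
gripper_width: 0.0137
finger_force: 0.0
yaw 0.0007 tilt [ 0.0001 -0.    ] [ 0.4468 -0.3559  0.0977] [ 0.27 -0.6   0.14] 0.0
delta [ 0.0007  0.0004 -0.0013]
```

```bash
python3 inch.py '[[0, 0, 0, 0, 0], [0, 0, 0, 0, 0], [0, 0, 0, 0, 0]]' 40; python3 d.py; python3 inch.py '[[0, 0, 0, -0.8, 0], [0, 0, 0, -2, 0], [0, 0, 0, -3.2, 0], [0, 0, 0, -4, 0], [0, 0, 0, -4, 0]]'; python3 d.py
```

```text
time: 3.55
position: [0.4468, -0.3559, 0.0977]
tool_rot: [-3.142, -0.001, 0.0]
contact_force: [-0.2, 0.4, 0.3]
gripper_width: 0.0099
finger_force: 40.0
yaw 0.0007 tilt [-0.  0.] [ 0.4468 -0.3559  0.0977] [-0.16  0.36  0.34] 40.000537633895874
time: 4.18
position: [0.4473, -0.3563, 0.1987]
tool_rot: [3.14, 0.001, 0.003]
contact_force: [0.4, -0.4, -2.1]
gripper_width: 0.0101
finger_force: 40.0
yaw 0.0007 tilt [ 0.0022 -0.0015] [ 0.4473 -0.3563  0.1987] [ 0.44 -0.38 -2.14] 39.99855279922485
```

Run:
```python
from h import *
from rig import robot, optics
np.set_printoptions(precision=4,suppress=True)
yaw=-.228;ex=np.array([np.cos(yaw),np.sin(yaw)]);ey=np.array([-ex[1],ex[0]])
for n,b,c0 in(("top",(155,120,225,190),[.6114,.1208]),("side",(145,210,225,270),[.6135,.1243])):
    c=optics.capture(n)
    m=cv2.warpPerspective  # rectify plane z=.07 to block frame, 0.25 mm/px
    xs=np.arange(-.07,.05,.00025);ys=np.arange(-.05,.05,.00025)
    X,Y=np.meshgrid(xs,ys,indexing="ij")
    for z in(.07,.068):
        P=np.array(c0)+X[...,None]*ex+Y[...,None]*ey
        P=np.concatenate([P,np.full(P.shape[:2]+(1,),z)],2).reshape(-1,3)
        q=R.from_rotvec(c["orientation"]).inv().apply(P-c["position"])
        u=c["fx"]*q[:,0]/-q[:,2]+c["cx"];v=-c["fy"]*q[:,1]/-q[:,2]+c["cy"]
        im=cv2.remap(c["pixels"],u.reshape(X.shape).astype(np.float32),v.reshape(X.shape).astype(np.float32),cv2.INTER_CUBIC)
        g=im.min(2)>140
        print(n,z)
        for x in np.arange(-.05,.03,.004):
            r=g[np.argmin(abs(xs-x))].astype(int);e=np.flatnonzero(np.diff(r))
            print(round(x,3),ys[e]*1000)
    cv2.imwrite(f"pics/rect_{n}.png",cv2.rotate(im,cv2.ROTATE_180)[:,:,::-1])
a,b=cv2.imread("pics/rect_top.png"),cv2.imread("pics/rect_side.png")
cv2.imwrite("pics/rect.png",np.hstack([a,b])[:, :])
```

```text
top 0.07
-0.05 [-35.5  -17.    16.25  36.  ]
-0.046 [-37.25 -14.5   15.25  38.  ]
-0.042 [-43.75 -37.5  -14.25  14.    39.  ]
-0.038 [-43.75 -35.75 -15.25  16.    39.75]
-0.034 [-45.75 -37.    39.  ]
-0.03 [-37.5   39.25]
-0.026 [-48.   -46.5  -37.5   38.75]
-0.022 [-45.5  -37.5   39.75]
-0.018 [-46.  -37.   39.5]
-0.014 [-45.5  -37.   -22.75 -19.25  18.75  23.    39.25]
-0.01 [-46.   -36.75  39.25]
-0.006 [-45.75 -37.    39.5 ]
-0.002 [-46.   -37.    39.75]
0.002 [-45.5  -36.75  39.25]
0.006 [-45.25 -37.25  39.5 ]
0.01 [-46.  -37.   39.5]
0.014 [-45.5  -36.75 -22.75 -18.75  18.75  22.75  39.75]
0.018 [-45.75 -36.75  39.25]
0.022 [-45.75 -37.    39.25]
0.026 [-45.75 -35.75  39.5 ]
top 0.068
-0.05 [-35.   -16.75  16.75  36.25]
-0.046 [-36.75 -14.     6.5    6.75  15.75  38.5 ]
-0.042 [-43.5  -37.   -13.75  14.25  39.5 ]
-0.038 [-43.5  -35.5  -14.75  16.5   40.25]
-0.034 [-45.5  -36.5   39.75]
-0.03 [-37.25  39.75]
-0.026 [-47.25 -46.75 -37.    39.25]
-0.022 [-45.25 -37.    40.25]
-0.018 [-45.75 -36.75  40.  ]
-0.014 [-45.25 -36.5  -22.25 -18.75  19.25  23.5   39.75]
-0.01 [-45.5 -36.5
[... 961 characters left out ...]
.25]
0.026 [-10.75  -0.5    7.75  17.75  25.5   34.    42.5 ]
side 0.068
-0.05 [-32.5  -12.25  19.    39.5 ]
-0.046 [-36.   -13.    16.    39.25]
-0.042 [-38.25   9.5   14.    41.25]
-0.038 [-39.75  10.25  11.75  41.  ]
-0.034 [-40.    40.75]
-0.03 [-38.25  40.5 ]
-0.026 [-36.75  40.5 ]
-0.022 [-37.25  40.75]
-0.018 [-36.25  40.5 ]
-0.014 [-36.   -25.25 -20.5   16.75  21.5   40.25]
-0.01 [-36.   -26.   -19.5   16.    23.    40.25]
-0.006 [-36.   40.5]
-0.002 [-36.    40.75]
0.002 [-36.5  40.5]
0.006 [-36.5  40.5]
0.01 [-36.  40.]
0.014 [-36.5  -24.75 -20.75  16.25  21.5   39.5 ]
0.018 [-36.5  -25.75 -19.5   15.5   22.25  38.75  47.25]
0.022 [-36.25  36.5   43.5 ]
0.026 [-36.25  34.75  41.5 ]
```

View pics/rect.png

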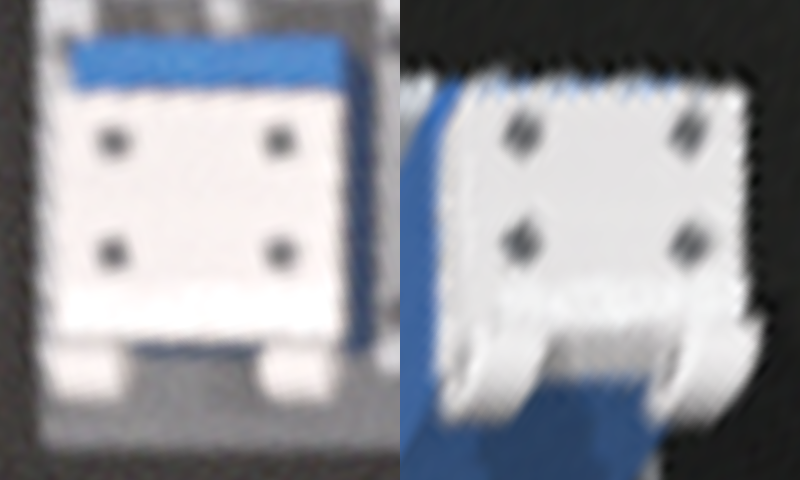

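The gap centre lies on the screw-pattern midline within about 0.5 mm, with the knuckle axis about 44 mm in front of the screw centre. That puts the seated leaf origin at about (0.527, 0.1425) with yaw -0.228. I'll carry the leaf to a pre-insertion pose 60 mm short of that.

Scaled: -0.23 m is -9.2, -0.18 m is -7.2, 0.12 rad is 0.48.

```bash
python3 inch.py '[[0, 0.12, -1.2, 0, 0], [0, 0.24, -3.2, 0, 0.12], [0, 0.4, -5.2, 0, 0.24], [0, 0.48, -7.2, 0, 0.36], [0, 0.6, -9.2, 0, 0.48]]'; python3 inch.py '[[0, 0.08, -2, 0, 0.12], [0, 0.16, -4, 0, 0.24], [0, 0.24, -6, 0, 0.36], [0, 0.24, -8, 0, 0.4], [0, 0.24, -9.2, 0, 0.4]]';python3 inch.py '[[0, 0, 0, 0, 0], [0, 0, 0, 0, 0], [0, 0, 0, 0, 0]]'; python3 d.py .4685 .1561 .158
```

```text
time: 4.9
position: [0.4608, -0.1242, 0.1964]
tool_rot: [-3.136, 0.189, 0.003]
contact_force: [1.1, -0.3, -1.1]
gripper_width: 0.0097
finger_force: 40.0
time: 5.52
position: [0.4942, 0.1045, 0.1963]
tool_rot: [-3.123, 0.339, 0.003]
contact_force: [0.1, -0.7, -1.7]
gripper_width: 0.0101
finger_force: 40.0
time: 5.9
position: [0.4947, 0.1002, 0.1972]
tool_rot: [3.121, -0.347, -0.001]
contact_force: [-1.8, 0.1, -2.0]
gripper_width: 0.0099
finger_force: 40.0
yaw -0.2215 tilt [-0.001  -0.0009] [0.4947 0.1002 0.1972] [-1.82  0.06 -1.98] 39.99856352806091
delta [-0.0378 -0.0489  0.0391]
```

```bash
python3 inch.py '[[0, -0.8, -1, 0, 0.028], [0, -1.52, -1.96, 0, 0.028], [0, -1.52, -1.96, 0.8, 0.028], [0, -1.52, -1.96, 1.56, 0.028], [0, -1.52, -1.96, 1.56, 0.028]]'; python3 inch.py '[[0, 0, 0, 0, 0], [0, 0, 0, 0, 0], [0, 0, 0, 0, 0]]'; python3 d.py .5269 .1425 .1577
python3 - <<'E'
from h import *
from rig import robot, optics
t=optics.capture("top");s=optics.capture("side")
a=cv2.resize(t["pixels"][110:240,130:260],(390,390),interpolation=cv2.INTER_CUBIC);b=cv2.resize(s["pixels"][180:280,140:240],(390,390),interpolation=cv2.INTER_CUBIC)
cv2.imwrite("pics/pre.png",np.hstack([a,b])[:,:,::-1])
E
```

```text
time: 6.52
position: [0.4678, 0.1565, 0.1576]
tool_rot: [3.119, -0.357, -0.004]
contact_force: [0.3, 0.4, -2.2]
gripper_width: 0.0099
finger_force: 40.0
time: 6.9
position: [0.4689, 0.1578, 0.1592]
tool_rot: [-3.121, 0.355, -0.002]
contact_force: [-0.3, 0.4, -2.0]
gripper_width: 0.0098
finger_force: 40.0
yaw -0.2265 tilt [0.0011 0.0004] [0.4689 0.1578 0.1592] [-0.29  0.44 -1.96] 39.99863862991333
delta [0.06   0.0019 0.0016]
```

View pics/pre.png

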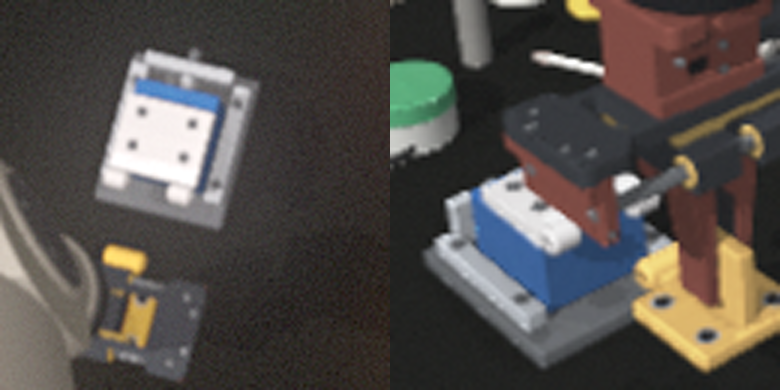

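The leaf is held level, knuckle pointing at the gap. In the top view (full-image pixels) the knuckle is at about (172,197) and the gap at about (179,172). I'll measure the knuckle's lateral offset in the same image.

Run:
```python
from h import *
from rig import robot, optics
np.set_printoptions(precision=4,suppress=True)
yaw=-.228;ex=np.array([np.cos(yaw),np.sin(yaw)]);ey=np.array([-ex[1],ex[0]])
c=optics.capture("top");p=c["pixels"];k=8
def rect(c0,z,xs,ys):
    X,Y=np.meshgrid(xs,ys,indexing="ij")
    P=np.array(c0)+X[...,None]*ex+Y[...,None]*ey
    P=np.concatenate([P,np.full(P.shape[:2]+(1,),z)],2).reshape(-1,3)
    q=R.from_rotvec(c["orientation"]).inv().apply(P-c["position"])
    u=c["fx"]*q[:,0]/-q[:,2]+c["cx"];v=-c["fy"]*q[:,1]/-q[:,2]+c["cy"]
    return cv2.remap(p,u.reshape(X.shape).astype(np.float32),v.reshape(X.shape).astype(np.float32),cv2.INTER_CUBIC)
xs=np.arange(-.125,-.02,.00025);ys=np.arange(-.05,.05,.00025)
im=rect([.6114,.1208],.07,xs,ys)
g=yellow(im);w=im.min(2)>140
for x in np.arange(-.114,-.088,.002):
    e=np.flatnonzero(np.diff(g[np.argmin(abs(xs-x))].astype(int)));print(round(x,4),ys[e]*1000)
print(xs[np.flatnonzero(g[:,np.argmin(abs(ys-.000))])].max())
for x in(-.05,-.046,-.042,-.038):
    e=np.flatnonzero(np.diff(w[np.argmin(abs(xs-x))].astype(int)));print("w",x,ys[e]*1000)
```

```text
-0.114 [-9.25 -8.  ]
-0.112 [-11.75  -5.  ]
-0.11 [-13.25  17.  ]
-0.108 [-14.  19.]
-0.106 [-14.75  20.  ]
-0.104 [-14.75  20.25]
-0.102 [-14.75  20.5 ]
-0.1 [-14.25  20.25]
-0.098 [-13.5  19.5]
-0.096 [-12.    18.25]
-0.094 []
-0.092 []
-0.09 []
-0.088 []
-0.09474999999999997
w -0.05 [-35.5  -17.25  15.25  36.5 ]
w -0.046 [-37.25 -14.5    1.5    1.75  15.    38.  ]
w -0.042 [-43.75 -37.75 -14.25   0.25   1.    14.25  39.  ]
w -0.038 [-44.   -35.75 -15.    16.    39.75]
```

```bash
python3 inch.py '[[0, 0, 0.088, 0.06, 0], [0, 0.4, 0.088, 0.06, 0], [0, 0.8, 0.088, 0.06, 0], [0, 1.2, 0.088, 0.06, 0], [0, 1.4, 0.088, 0.06, 0]]'; python3 inch.py '[[0, 0, 0, 0, 0], [0, 0, 0, 0, 0], [0, 0, 0, 0, 0]]';  python3 d.py .5269 .1425 .1577
```

```text
time: 7.68
position: [0.5031, 0.1475, 0.1571]
tool_rot: [-3.121, 0.356, -0.0]
contact_force: [-0.0, 0.1, -1.8]
gripper_width: 0.0096
finger_force: 40.0
time: 8.05
position: [0.5018, 0.1479, 0.1571]
tool_rot: [3.121, -0.354, -0.0]
contact_force: [-1.4, 0.3, -1.7]
gripper_width: 0.0098
finger_force: 40.0
yaw -0.2259 tilt [-0.0003 -0.0001] [0.5018 0.1479 0.1571] [-1.38  0.31 -1.74] 39.998579621315
delta [ 0.0257 -0.0003 -0.0006]
```

Scaled: -0.0005 m is -0.02, 0.018 m is 0.72.

```bash
python3 inch.py '[[0, 0.2, 0, -0.02, 0], [0, 0.4, 0, -0.02, 0], [0, 0.6, 0, -0.02, 0], [0, 0.72, 0, -0.02, 0], [0, 0.72, 0, -0.02, 0]]';  python3 d.py .5269 .1425 .1577;python3 inch.py '[[0, 0.08, 0, 0, 0], [0, 0.16, 0, 0, 0], [0, 0.16, 0, 0, 0], [0, 0.16, 0, 0, 0]]';  python3 d.py .5269 .1425 .1577
```

```text
time: 8.68
position: [0.5199, 0.1437, 0.1576]
tool_rot: [3.121, -0.355, 0.0]
contact_force: [-0.6, -0.4, -1.3]
gripper_width: 0.0098
finger_force: 40.0
yaw -0.2266 tilt [ 0. -0.] [0.5199 0.1437 0.1576] [-0.6  -0.41 -1.31] 39.9985671043396
delta [ 0.0071 -0.0004 -0.0001]
time: 9.18
position: [0.5235, 0.1429, 0.1576]
tool_rot: [3.121, -0.355, -0.0]
contact_force: [0.0, 0.5, -2.0]
gripper_width: 0.0098
finger_force: 40.0
yaw -0.2262 tilt [-0.0001 -0.    ] [0.5235 0.1429 0.1576] [ 0.02  0.51 -1.95] 39.998581409454346
delta [ 0.0034 -0.0004 -0.0001]
```

```bash
python3 inch.py '[[0, 0.08, 0, 0, 0], [0, 0.08, 0, 0, 0], [0, 0.08, 0, 0, 0]]';  python3 d.py .5269 .1425 .1577
```

```text
time: 9.55
position: [0.5255, 0.1424, 0.1577]
tool_rot: [3.121, -0.355, -0.0]
contact_force: [0.3, -0.0, -2.0]
gripper_width: 0.0099
finger_force: 40.0
yaw -0.2263 tilt [-0. -0.] [0.5255 0.1424 0.1577] [ 0.31 -0.01 -1.97] 39.998570680618286
delta [ 0.0013 -0.0004 -0.    ]
```

```bash
for i in 1; do python3 inch.py '[[0, 0.04, 0, 0, 0], [0, 0.08, 0, 0, 0], [0, 0.08, 0, 0, 0]]'; done;  python3 d.py .5269 .1425 .1577
```

```text
time: 9.93
position: [0.5276, 0.142, 0.1577]
tool_rot: [-3.121, 0.355, -0.0]
contact_force: [0.1, 0.1, -2.0]
gripper_width: 0.0097
finger_force: 40.0
yaw -0.2263 tilt [0.0001 0.    ] [0.5276 0.142  0.1577] [ 0.1   0.07 -2.03] 39.99853491783142
delta [-0.0008 -0.0003 -0.    ]
```

```bash
python3 inch.py '[[0, 0.04, 0, 0, 0], [0, 0.08, 0, 0, 0], [0, 0.08, 0, 0, 0]]';  python3 d.py .5269 .1425 .1577
```

```text
time: 10.3
position: [0.5288, 0.1417, 0.1575]
tool_rot: [3.121, -0.354, -0.002]
contact_force: [-3.5, 0.2, -0.7]
gripper_width: 0.0096
finger_force: 40.0
yaw -0.2259 tilt [-0.0013 -0.0002] [0.5288 0.1417 0.1575] [-3.46  0.15 -0.73] 39.999117851257324
delta [-0.002  -0.0004 -0.0002]
```

The force is 3.5 N, which matches the spring preload, so the knuckle has made contact. I'll press on a few millimetres, gently.

```bash
python3 inch.py '[[0, 0.04, 0, 0, 0], [0, 0.08, 0, 0, 0], [0, 0.12, 0, 0, 0], [0, 0.12, 0, 0, 0], [0, 0.12, 0, 0, 0]]';  python3 d.py .5269 .1425 .1577
```

```text
time: 10.92
position: [0.5316, 0.1411, 0.1575]
tool_rot: [3.121, -0.354, -0.002]
contact_force: [-6.2, 1.6, 0.6]
gripper_width: 0.01
finger_force: 40.0
yaw -0.2259 tilt [-0.0016 -0.0002] [0.5316 0.1411 0.1575] [-6.17  1.63  0.61] 39.99949336051941
delta [-0.005  -0.0003 -0.0002]
```

Scaled: 0.002 m is 0.08, 0.001 m is 0.04.

```bash
python3 inch.py '[[0, 0.04, 0, 0, 0], [0, 0.08, 0, 0, 0], [0, 0.08, 0, 0, 0], [0, 0.08, 0, 0, 0]]';  python3 d.py .5269 .1425 .1577;  python3 - <<'E'
from h import *
from rig import robot, optics
t=optics.capture("top");s=optics.capture("side")
a=cv2.resize(t["pixels"][125:205,150:230],(390,390),interpolation=cv2.INTER_CUBIC);b=cv2.resize(s["pixels"][205:275,145:215],(390,390),interpolation=cv2.INTER_CUBIC)
cv2.imwrite("pics/seat.png",np.hstack([a,b])[:,:,::-1])
d=dots(t["pixels"],155,120,225,190,0,white);print(d,plane(t,d[:,:2],.07))
E
```

```text
time: 11.42
position: [0.5333, 0.1407, 0.1575]
tool_rot: [3.121, -0.354, -0.003]
contact_force: [-6.5, 1.9, 1.3]
gripper_width: 0.0095
finger_force: 40.0
yaw -0.2257 tilt [-0.0022 -0.0002] [0.5333 0.1407 0.1575] [-6.49  1.86  1.31] 40.000144243240356
delta [-0.0066 -0.0003 -0.0002]
[[191.15541074 160.03742101 211.        ]
 [174.33641975 155.94097222 216.        ]
 [194.18454564 148.836848   204.5       ]
 [177.35990646 144.75722789 196.        ]] [[0.59805448 0.10275248 0.07      ]
 [0.60722114 0.14313048 0.07      ]
 [0.62531699 0.09655145 0.07      ]
 [0.63450411 0.13707527 0.07      ]]
```

View pics/seat.png

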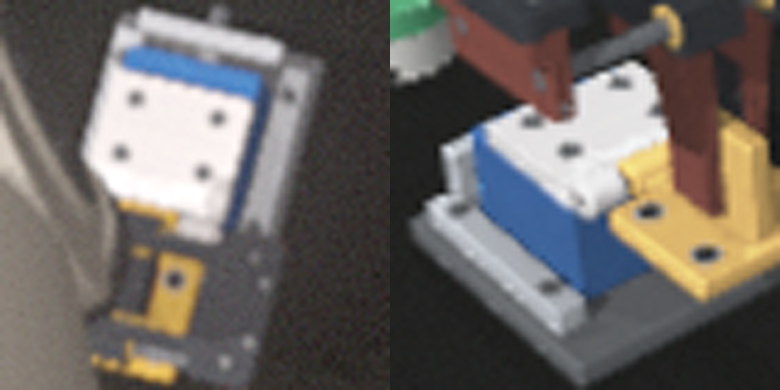

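The block moved back 5.0 mm at about 6.7 N, and the knuckle sits between the aluminium knuckles. I'll check pitch and height from the plate screws in the side view, using the jamb screws to cancel the calibration bias.

```bash
cat > chk.py <<'E'
from h import *
from rig import robot, optics
np.set_printoptions(precision=4,suppress=True)
s=optics.capture("side");x=robot.sense()
def proj(P):
    q=R.from_rotvec(s["orientation"]).inv().apply(np.atleast_2d(P)-s["position"])
    return np.c_[s["fx"]*q[:,0]/-q[:,2]+s["cx"],-s["fy"]*q[:,1]/-q[:,2]+s["cy"]]
print("jamb",dots(s["pixels"],145,205,200,250,0,white))
L=dots(s["pixels"],180,225,225,265,0,yellow);print("leaf",L)
yaw=-.226;Z=R.from_euler("z",yaw)
o=np.r_[x["position"][:2],x["position"][2]-.0977]
o2=o+Z.apply([.0007,0,0])
sc=o2+Z.apply([[.018,.0218,.01],[-.018,.0218,.01],[.018,-.0218,.01],[-.018,-.0218,.01]])
print("pred",proj(sc)); print("per mm z",proj(sc+[0,0,.001])-proj(sc)); print("per mm x",proj(sc+Z.apply([.001,0,0]))-proj(sc))
jc=np.array([.6126,.1226,.07])+Z.apply([.005,0,0])
print("jpred",proj(jc+Z.apply([[a,b,0] for a in(-.014,.014) for b in(.0208,-.0208)])))
E
python3 chk.py
```

```text
jamb [[176.7911 231.5563 474.    ]
 [185.8056 219.4454 388.    ]]
leaf [[ 201.245   250.2649 1028.5   ]
 [ 191.038   242.5268  944.    ]
 [ 217.2869  241.7745 1365.    ]]
pred [[191.5048 242.2959]
 [201.727  250.0257]
 [208.5781 234.1234]
 [218.9773 241.3607]]
per mm z [[-0.042  -0.3967]
 [-0.0367 -0.404 ]
 [-0.0304 -0.3892]
 [-0.0248 -0.3963]]
per mm x [[-0.2753 -0.2081]
 [-0.2924 -0.2211]
 [-0.2803 -0.1951]
 [-0.2972 -0.2068]]
jpred [[177.6723 231.3483]
 [193.7018 224.1799]
 [170.7502 226.1245]
 [186.6365 219.2541]]
```

Leaf and jamb show the same vertical residual, about 0.2 px. Front and rear leaf screws agree too, so the leaf is level and at the right height. I'll settle briefly and hand in.

```bash
python3 inch.py '[[0, 0, 0, 0, 0], [0, 0, 0, 0, 0], [0, 0, 0, 0, 0]]'; python3 -c "
from rig import robot, optics
print(robot.sign_off())"
```

```text
time: 11.95
position: [0.5333, 0.1407, 0.1575]
tool_rot: [3.121, -0.354, -0.003]
contact_force: [-7.1, 1.0, 2.5]
gripper_width: 0.0098
finger_force: 40.0
the job is handed in; nothing more can be done
None
```

The narrow leaf is held level at the bottom of the gap, pushing the block back about 5 mm with about 7 N; I handed the job in at 11.95 s and `sign_off()` returned no verdict.

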